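# Prove the return spring of the tilting V-block table

### The arm

A 7-joint arm with a two-finger parallel gripper is mounted at the origin on a cart in front of the work surface, level with it; the furniture and walls round the work are solid. World frame = base frame: x ahead of the robot, y to its left, z up, the work surface at z = 0. Lengths are in m, angles in rad, forces in N, time in s.
With the tool pointing down it reaches from about 0.4 to 0.75 m from the base axis. Payload 19.5 kg.
Tool frame: the origin (TCP) lies on the centre line of the jaws, within the pads' length; the fingertips stand tips_ahead ahead of it and the grasp point (between the pads) lies 3 mm ahead of it (tips_ahead is the distance from the TCP to the fingertips, in m); z points along the fingers, y is the line along which they close (so a half turn about z gives the same grasp; the last joint's range is limited). The gripper opens to 85 mm and grips with 20 to 120 N. Pads are 22 mm wide; open, the fingers measure 114 mm over their backs; the gripper's body (76 mm by 85 mm) begins 54 mm behind the grasp point. The pads swing forward as they close: fully open they stand 13 mm farther back than shut.
Start: joints at [-1.194, 0.707, -0.028, 1.485, 0.022, 0.951, -0.075], TCP at [0.234, 0.525, 0.219] pointing down, gripper open.
Joint ranges: [-2.71, 2.71], [-0.32, 2.16], [-1.57, 1.52], [0, 2.45], [-1.46, 4.6], [0, 2.02], [-2.83, 2.83]. Speed limits (rad/s): [1.89, 1.89, 2.57, 2.57, 3.01, 3.01, 3.01].

### API

Orientations are given as a unit quaternion [w, x, y, z].
In Python, from station import * gives the robot as it stands.
- The arm moves only by the tool move_arm, never from a script. Its argument "deltas" is a list of rows, each a list of 5 numbers: the shift along the tool's x, y, z in mm, then the turn about the tool's z in rad, then the finger opening in mm, from 0 to 85.4. A call has 1 to 10 rows; each row shifts and turns the commanded pose from where the row before left it, along the tool's axes as they then stand; what a row does not reach is not made up. A row lasts 1/12 s, in which the tool goes at most 41.7 mm and 7.16 degrees, less where a joint would pass 70% of its speed; a pose out of reach is approached as far as the arm can. A call with a gripper value outside its range is refused whole. The fingers move at their own pace and stop on an object; "force" is the grip in N (left out, the last holds). Time passes only in rows, so rows that do not move let the fingers close. It gives the time, the measured TCP pose, the force, the opening and the grip force at its end, in the units of the state.
- observe(): the state, without advancing time (a new reading comes with each control period).
- camera(name): name is "scene" or "top" or "wrist"; returns a dict with "img" (420x560x3 uint8, blue, green, red), "fx", "fy", "cx", "cy" (pixels), "cam_to_world" (4x4, takes a point from camera to world coordinates); the wrist camera has in their place "mount" (4x4, takes a point from camera to tool coordinates, whose origin is the TCP and whose axes are the flange's). Camera axes: x right, y down, z forward; pixel columns grow to the right and rows downward; lengths in m; the calibration is good to about 2 mm. A picture is of the moment at which its call begins: read the wrist's pose just before it. There is no depth.
- hand_in(): hands the job in; it is judged then, once.
The state is a dict: "clock": time; "joint_positions": joint angles; "dq": joint speeds; "tau": joint torques, N m; "eef_pos": TCP position; "eef_rot": TCP orientation; "contact_force": force on the tool from outside, world axes, zero at the start; "torque": the same for the moment, N m; "width": finger opening in m; "grip_force": force on a finger pad.
Only numpy, scipy, OpenCV 4.12 (cv2) and the standard library are available. Lean on these libraries where they do the work, as an engineer would, in place of code of your own. Each camera call takes 0.05 s, during which the arm holds its last target. There are 200 camera calls.

### The job

Prove one return spring of the tilting table: first push the ball-handled lever until it stands fully aside, so that the prop comes out from under the corner of the plate. Then press down the brass pad of the corner whose scale rod carries the red collar until its yellow pointer stands level with the red collar (not past it), keep it there for about a second, and let the plate spring up again. Finally push the lever all the way back, so that the prop stands under its corner again. Do not press the other brass pad down, and leave the loose things round the table where they are.

Things in the scene. Friction and masses are not known exactly. Their poses are not given: they have to be found in the camera images.
- tilt_table: tilting table, fixed: blue base slab 194 x 194 x 14 mm (-120 to 74 mm both ways), above it a 150 mm square plate, top at 60 mm, with a V-block (top 100 mm) in its middle. Origin on the bench under the plate's centre, axes along the plate's edges, z up. Corners, mm: ball pivot (60, 60), pad a (60, -60), pad b (-60, 60), prop (-60, -60). Scale rods 78 mm tall at (60, -105), (-105, 60).
- pad_a (a point): centre of the top of brass pad a (28 mm across, 5 mm proud of the plate, 65 mm above the bench at rest, 120 mm from the ball pivot). A downward press near its centre moves only tilt_a; it starts to give at about 3 N, then 0.5 N more per mm. With the prop under the plate it is held up: 1 mm free, then about 5 N per mm.
- pad_b (a point): the same for brass pad b, which tilts only tilt_b
- pointer_a (a point): tip of the yellow pointer blade (5 mm wide, 3 mm thick) that sticks out of the plate's edge beside pad a, 152 mm from the pivot, 55 mm above the bench at rest; falls 1.27 mm for each mm that pad a goes down. Its tip stands 2 mm clear of the collar on the rod in front of it.
- pointer_b (a point): the same for pad b
- collar_red: red set collar, 22 mm across, 10 mm tall, fixed on one of the two scale rods (at pad a or at pad b), 10 to 18 mm below the pointer's rest height. Origin: centre of the collar, z up. The pointer is level when its height equals that of the collar's centre; the collar's half height, 5 mm, is the band.
- collar_black: black set collar of the same size, parked low on the other scale rod, origin at its centre; marks the corner that is not to be pressed
- tilt_a (a joint): tilt of the plate by which pad a goes down, rad; 0 at rest on the stop, up to 0.17; spring return. Pad a drop = 0.120 m x value, pointer a drop = 0.152 m x value
- tilt_b (a joint): the same for pad b and pointer b
- prop (a joint): turn of the prop lever about its upright pivot, rad: 0 = prop fully under the plate's corner (stop), 1.15 = fully aside (stop); grows clockwise seen from above; stays where it is left (about 1.8 N at the handle)
- knob (a point): centre of the black ball (22 mm across) on top of the upright handle (10 mm thick steel stem from 28 to 50 mm above the bench), 58 mm above the bench, 34 mm from the lever's pivot, on the side away from the plate
- prop_pivot (a point): point on the upright axis of the prop lever, at the height of the ball; at (-88, -88) mm in the table's frame
- grease_tin: green round grease tin with lid, 70 mm across, 64 mm tall, loose; to be left alone; origin under its centre on the bench
- tape_measure: yellow tape measure standing on edge, 34 x 78 x 60 mm, loose; to be left alone; origin under its centre on the bench
- oil_can: copper oil can with a thin spout and side handle, 68 x 108 mm, 181 mm tall, loose; to be left alone; origin under its centre on the bench
- bearing_a: ball bearing lying flat, 62 mm across, 16 mm thick, loose; to be left alone; origin under its centre on the bench
- screwdriver_1: screwdriver with an orange handle, lying, 172 mm long, 26 mm wide, loose; to be left alone; origin under its centre on the bench
- nut_0: large bright hex nut lying flat, 41 mm across, 19 mm thick, loose; to be left alone; origin under its centre on the bench
- bolt_1: threaded hex bolt lying, 94 mm long, 22 mm head, loose; to be left alone; origin under its centre on the bench

How it is judged:
By the outcome, as a careful person would: the job done as asked, in the order asked, and still so for the second after the job is handed in, with the robot touching nothing.
It also fails if it takes over 64 s, if anything falls off the work surface, if the arm or the gripper's body presses on something with over 40 N, if the wrist force passes 120 N, or if a joint passes its speed limit or range.

## Working session

There is one attempt and no reset: what is moved stays moved. The work goes in short steps, Python scripts to look and compute and a tool call to move; the robot and the scene stay as the last step left them, time stands still between calls to the robot, and variables do not carry over. Pictures are saved under pics/ and viewed, at most 12 in all, crops included, and the job is handed in when it is done.

Besides the shell and the picture viewer there is one more tool, called after ">>>" as name(argument=value, ...) on one line, values as JSON. move_arm: Moves the arm, as the interface text tells. Its arguments: {"type":"object","properties":{"deltas":{"type":"array","items":{"type":"array","items":{"type":"number"}}},"force":{"type":"number"}},"required":["deltas"]}

```bash
mkdir -p pics
cat > h.py <<'E'
from station import *
import numpy as np, cv2
from scipy.spatial.transform import Rotation as R
def ray(c,u,v):
    T=np.array(c["cam_to_world"]); d=T[:3,:3]@np.array([(u-c["cx"])/c["fx"],(v-c["cy"])/c["fy"],1]); return T[:3,3],d
def onz(c,u,v,z):
    o,d=ray(c,u,v); return o+d*(z-o[2])/d[2]
def proj(c,p):
    q=np.linalg.inv(np.array(c["cam_to_world"]))@np.r_[p,1]; return c["fx"]*q[0]/q[2]+c["cx"],c["fy"]*q[1]/q[2]+c["cy"]
E
python3 - <<'E'
from h import *
import pickle
for n in("scene","top"):
    c=camera(n); cv2.imwrite(f"pics/{n}0.png",c["img"]); pickle.dump(c,open(n+".pkl","wb")); print(n,np.round(c["cam_to_world"],3).tolist(),c["fx"])
s=observe(); print(s)
E
```

```text
scene [[0.684, -0.294, 0.668, -0.061], [-0.729, -0.294, 0.618, -0.62], [0.015, -0.909, -0.416, 0.455], [0.0, 0.0, 0.0, 1.0]] 387.5469727191962
top [[0.006, -0.997, 0.079, 0.451], [-1.0, -0.005, 0.017, -0.055], [-0.017, -0.079, -0.997, 1.294], [0.0, 0.0, 0.0, 1.0]] 477.26205259296535
{'clock': 0.1, 'joint_positions': array([-1.1937244 ,  0.70698886, -0.02760314,  1.4849177 ,  0.02200134,
        0.95090257, -0.07550833]), 'dq': array([-0.00102817, -0.00230935,  0.00026782, -0.00128736, -0.00067555,
        0.00151969, -0.00013888]), 'tau': array([ 6.36062687e-04, -8.84296203e+01,  1.23580635e+00, -2.36458254e+01,
        1.69691560e-02,  4.95236673e-03, -3.02192439e-05]), 'eef_pos': array([0.2337296 , 0.52510097, 0.21831228]), 'eef_rot': array([-7.71293444e-05,  2.07868798e-01,  9.78156610e-01, -4.50417438e-04]), 'contact_force': array([ 0.13341179, -0.17463178, -0.57235029]), 'torque': array([-0.03709979,  0.02129252,  0.00472261]), 'grip_force': 0.0, 'width': 0.08570831006580312}
```

View pics/top0.png

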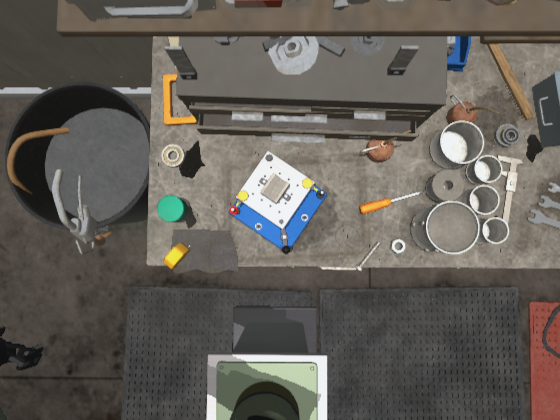

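View pics/scene0.png

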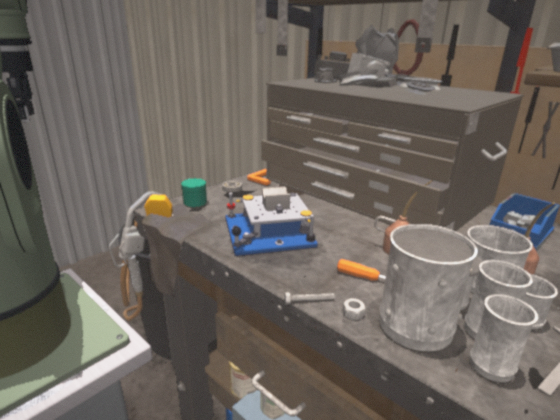

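The top view shows the red collar at (234,211), on the left. That makes it the pad b corner, since the ball pivot is at the far corner and the knob at (286,249) is nearest the robot. The tin is at (172,208) and the tape at (176,256), with free space around the table otherwise.

Run:
```python
from h import *
import pickle, station
print([ (k,getattr(station,k)) for k in dir(station) if 'tip' in k.lower()])
c=pickle.load(open("top.pkl","rb")); im=c["img"]
hsv=cv2.cvtColor(im,cv2.COLOR_BGR2HSV)
sub=np.zeros(im.shape[:2],bool); sub[140:262,220:335]=1
def blobs(m,n,z,amin=4):
    k,l,s,ce=cv2.connectedComponentsWithStats((m&sub).astype(np.uint8))
    for i in range(1,k):
        if s[i,4]>=amin: print(n,s[i].tolist(),np.round(ce[i],1),np.round(onz(c,*ce[i],z),4))
H,S,V=[hsv[...,i].astype(int) for i in range(3)]
blobs((H>18)&(H<35)&(S>120)&(V>120),"yel",.065)
blobs(((H<8)|(H>172))&(S>130)&(V>80),"red",.042)
blobs((V<45),"blk",.058)
m=((H>100)&(H<125)&(S>120)&(V>60)|(S<40)&(V>170))&sub
k=cv2.morphologyEx(m.astype(np.uint8),cv2.MORPH_OPEN,np.ones((3,3)))
cn=max(cv2.findContours(k,0,2)[0],key=cv2.contourArea); print(cv2.minAreaRect(cn))
w=((S<40)&(V>170)&sub).astype(np.uint8)
cn=max(cv2.findContours(cv2.morphologyEx(w,cv2.MORPH_CLOSE,np.ones((9,9))),0,2)[0],key=cv2.contourArea); r=cv2.minAreaRect(cn);print("plate",r,[np.round(onz(c,*p,.06),3).tolist() for p in cv2.boxPoints(r)])
a=cv2.resize(im[140:265,215:340],None,fx=4.6,fy=4.6,interpolation=cv2.INTER_CUBIC);
s=pickle.load(open("scene.pkl","rb"))["img"]; b=cv2.resize(s[175:260,215:325],(220*3//3*1,170)); 
cv2.imwrite("pics/z.png",a)
```

```text
[('tips_ahead', 0.022)]
yel [303, 178, 9, 10, 74] [307.  182.8] [ 0.6014 -0.1042  0.065 ]
yel [314, 188, 3, 3, 7] [315. 189.] [ 0.5854 -0.1249  0.065 ]
yel [238, 191, 10, 9, 74] [242.6 195.1] [0.5686 0.0624 0.065 ]
yel [236, 203, 3, 3, 6] [236.8 204. ] [0.5455 0.0771 0.065 ]
red [230, 206, 8, 9, 38] [233.9 210.2] [0.5308 0.0872 0.042 ]
blk [282, 246, 8, 7, 37] [285.7 249.2] [ 0.4298 -0.0499  0.058 ]
((277.15380859375, 201.2692413330078), (74.32982635498047, 74.05247497558594), 33.6900634765625)
plate ((275.6537170410156, 194.25375366210938), (64.44298553466797, 64.29794311523438), 34.01934814453125) [[0.549, 0.093, 0.06], [0.689, 0.001, 0.06], [0.595, -0.139, 0.06], [0.456, -0.046, 0.06]]
```

View pics/z.png

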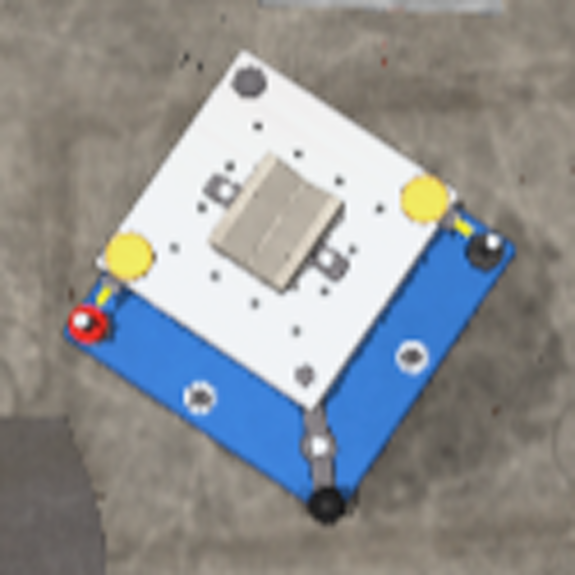

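The table centre is at (0.585, -0.021) with yaw -33.9°. The knob is at (0.430, -0.050) and should swing to about (0.443, -0.017). The tool's y axis already lies along that chord, so I won't turn the tool.

>>> move_arm(deltas=[[-18,-10,0,0,45],[-18,-10,0,0,45],[-18,-10,0,0,45],[-18,-10,0,0,45],[-18,-10,0,0,45],[-18,-10,0,0,45],[-18,-10,0,0,45],[-18,-10,0,0,45],[-18,-10,0,0,45],[-18,-10,0,0,45]])

```text
clock: 0.93
eef_pos: [0.358, 0.3598, 0.2185]
eef_rot: [-0.0, 0.208, 0.978, -0.0]
contact_force: [-0.3, 0.6, 0.1]
width: 0.0451
grip_force: 0.0
```

>>> move_arm(deltas=[[-18,-10,0,0,45],[-18,-10,0,0,45],[-18,-10,0,0,45],[-18,-10,0,0,45],[-18,-10,0,0,45],[-18,-10,0,0,45],[-18,-10,0,0,45],[-18,-10,0,0,45],[-18,-10,0,0,45],[-18,-10,0,0,45]])

```text
clock: 1.77
eef_pos: [0.4818, 0.1952, 0.2185]
eef_rot: [-0.0, 0.208, 0.978, -0.0]
contact_force: [-0.5, -0.3, 0.5]
width: 0.0451
grip_force: 0.0
```

>>> move_arm(deltas=[[-5,-24.5,0,0,45],[-5,-24.5,0,0,45],[-5,-24.5,0,0,45],[-5,-24.5,0,0,45],[-5,-24.5,0,0,45],[-5,-24.5,0,0,45],[-5,-24.5,0,0,45],[-5,-24.5,0,0,45],[-5,-24.5,20,0,45],[-8,-25,30,0,45]])

```text
clock: 2.6
eef_pos: [0.4303, -0.0506, 0.1696]
eef_rot: [0.002, 0.208, 0.978, 0.0]
contact_force: [2.3, -0.4, -0.8]
width: 0.0445
grip_force: 0.0
```

>>> move_arm(deltas=[[0,0,20,0,45],[0,0,10,0,45],[0,0,5,0,45],[0,0,0,0,45],[0,0,0,0,45]])

```text
clock: 3.02
eef_pos: [0.4301, -0.0494, 0.1341]
eef_rot: [0.0, 0.208, 0.978, -0.0]
contact_force: [-0.5, -0.4, 0.7]
width: 0.045
grip_force: 0.0
```

Run:
```python
from h import *
s=observe(); print(s["eef_pos"],s["width"])
c=camera("wrist"); cv2.imwrite("pics/w1.png",c["img"])
print(np.round(c["mount"],3).tolist(),c["fx"],c["cx"],c["cy"])
q=s["eef_rot"]; T=np.eye(4);T[:3,:3]=R.from_quat(np.r_[q[1:],q[0]]).as_matrix();T[:3,3]=s["eef_pos"]
c["cam_to_world"]=T@c["mount"]
print("expected knob px",proj(c,np.array([.4296,-.0505,.058])))
m=(c["img"].max(2)<45).astype(np.uint8)
k,l,st,ce=cv2.connectedComponentsWithStats(m)
for i in range(1,k):
    if st[i,4]>300: print(st[i],ce[i],onz(c,*ce[i],.058))
```

```text
[ 0.43009195 -0.04944233  0.13405014] 0.04495492368352435
[[0.001, -0.959, -0.284, 0.073], [1.0, 0.001, 0.0, 0.0], [-0.0, -0.284, 0.959, -0.155], [0.0, 0.0, 0.0, 1.0]] 298.40435503610973 277.4985777886928 205.76632378046344
expected knob px (np.float64(275.5785981229222), np.float64(210.71603053530097))
[264 196  28  26 559] [277.55456172 208.47942755] [ 0.42851568 -0.04826394  0.058     ]
[    0   246   560   174 48433] [277.47459377 361.57952223] [ 0.5682665  -0.11037517  0.058     ]
```

View pics/w1.png

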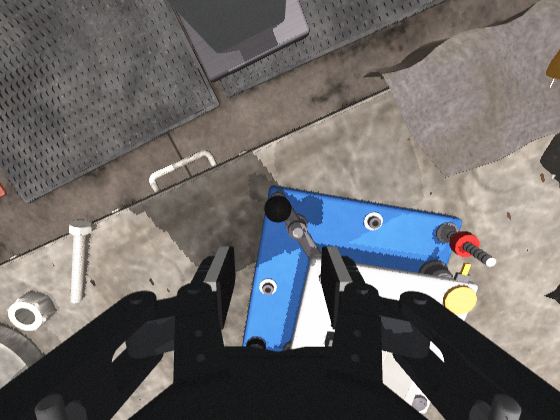

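The knob at (277,208) is centred between the fingers, with clear space on both sides. I'll go down and cage it.

>>> move_arm(deltas=[[0,0,15,0,45],[0,0,15,0,45],[0,0,15,0,45],[0,0,12,0,45],[0,0,8,0,45],[0,0,6,0,45],[0,0,3,0,45],[0,0,0,0,40],[0,0,0,0,34],[0,0,0,0,30]])

```text
clock: 3.9
eef_pos: [0.4302, -0.0497, 0.0602]
eef_rot: [0.0, 0.208, 0.978, 0.0]
contact_force: [0.4, -0.5, -0.3]
width: 0.0299
grip_force: 0.0
```

>>> move_arm(deltas=[[0,2,0,0,30],[0,2,0,0,30],[3,5.7,0,0,30],[2,6.2,0,0,30],[1,6.4,0,0,30],[-0.4,6.5,0,0,30],[-1.7,6,0,0,30],[-2,3,0,0,30],[0,0,0,0,30],[0,0,0,0,30]])

```text
clock: 4.73
eef_pos: [0.4437, -0.0144, 0.0597]
eef_rot: [0.0, 0.208, 0.978, -0.0]
contact_force: [-0.4, -0.0, -0.2]
width: 0.03
grip_force: 0.0
```

>>> move_arm(deltas=[[-0.7,1.5,0,0,30],[0,1,0,0,30],[0,1,0,0,30],[0,1,0,0,30],[0,0,0,0,30],[0,0,0,0,30]])

```text
clock: 5.23
eef_pos: [0.446, -0.0105, 0.0597]
eef_rot: [-0.0, 0.208, 0.978, -0.0]
contact_force: [-0.0, 0.1, 0.4]
width: 0.0299
grip_force: 0.0
```

>>> move_arm(deltas=[[0,1,0,0,30],[0,1,0,0,30],[0,0,0,0,30],[0,0,0,0,30]])

```text
clock: 5.57
eef_pos: [0.4469, -0.0086, 0.0597]
eef_rot: [0.0, 0.208, 0.978, -0.0]
contact_force: [0.1, 0.7, -0.3]
width: 0.03
grip_force: 0.0
```

Run:
```python
from h import *
s=observe(); print(s["eef_pos"],s["contact_force"])
c=camera("wrist"); cv2.imwrite("pics/w2.png",c["img"])
```

```text
[ 0.44688321 -0.00864941  0.05971869] [ 0.12931587  0.70494156 -0.28698725]
```

View pics/w2.png

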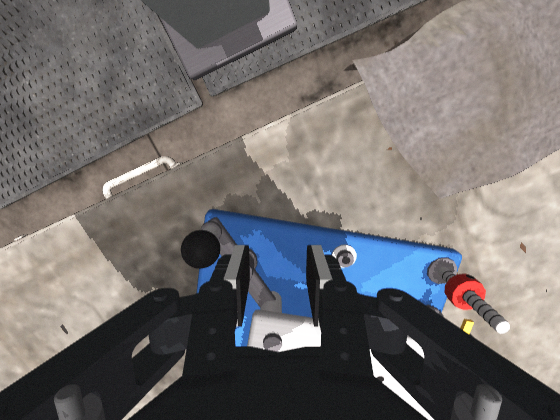

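The ball at (200,248) is to the left of the left finger, so I need to measure how far it moved.

```bash
cat >> h.py <<'E'
def wrist():
    s=observe(); c=camera("wrist"); q=s["eef_rot"]; T=np.eye(4);T[:3,:3]=R.from_quat(np.r_[q[1:],q[0]]).as_matrix();T[:3,3]=s["eef_pos"]
    c["cam_to_world"]=T@c["mount"]; return s,c
PIV=np.array([.4629,-.0448])
def ang(p): d=np.array(p[:2])-PIV; return np.degrees(np.arctan2(d[1],d[0]))%360, 1000*np.hypot(*d)
E
python3 - <<'E'
from h import *
s,c=wrist(); p=onz(c,200,248,.058); print(p,ang(p), proj(c,s["eef_pos"]), proj(c,s["eef_pos"]+[0,0,-.022]))
t=camera("top"); m=(t["img"].max(2)<50).astype(np.uint8)
k,l,st,ce=cv2.connectedComponentsWithStats(m)
for i in range(1,k):
    if 10<st[i,4]<200 and 225<ce[i][0]<340 and 220<ce[i][1]<265: p=onz(t,*ce[i],.058); print(st[i],p,ang(p))
E
```

```text
[ 0.42808361 -0.04844705  0.058     ] (np.float64(185.97998633266073), np.float64(35.00688424170895)) (np.float64(276.820346669663), np.float64(250.90946677458575)) (np.float64(276.8939231063082), np.float64(236.12932595534602))
[273 228  12   6  19] [ 0.47733837 -0.03273823  0.058     ] (np.float64(39.87528665512524), np.float64(18.81363854724935))
[279 242   3  19  21] [ 0.4261557  -0.03634552  0.058     ] (np.float64(167.04236051215156), np.float64(37.704404257681176))
[292 244   5  26  48] [ 0.41473144 -0.07314129  0.058     ] (np.float64(210.47158839575144), np.float64(55.88773422058957))
```

Run:
```python
from h import *
im=cv2.imread("pics/w2.png"); cv2.imwrite("pics/w2c.png",cv2.resize(im[200:330,170:350],None,fx=4.4,fy=4.4,interpolation=cv2.INTER_CUBIC))
s,c=wrist()
Rm=np.array(c["cam_to_world"])@np.linalg.inv(c["mount"])
for z in (.022,.01,0,-.01,-.02):
  print(z,[np.round(proj(c,(Rm@[x,y,z,1])[:3])).tolist() for x in(.011,-.011) for y in(-.015,.015)])
```

```text
0.022 [[253.0, 220.0], [301.0, 220.0], [254.0, 252.0], [300.0, 252.0]]
0.01 [[251.0, 227.0], [302.0, 227.0], [252.0, 260.0], [301.0, 260.0]]
0 [[250.0, 233.0], [304.0, 233.0], [251.0, 268.0], [303.0, 268.0]]
-0.01 [[248.0, 240.0], [305.0, 240.0], [249.0, 277.0], [304.0, 277.0]]
-0.02 [[246.0, 248.0], [307.0, 248.0], [248.0, 287.0], [306.0, 287.0]]
```

View pics/w2c.png

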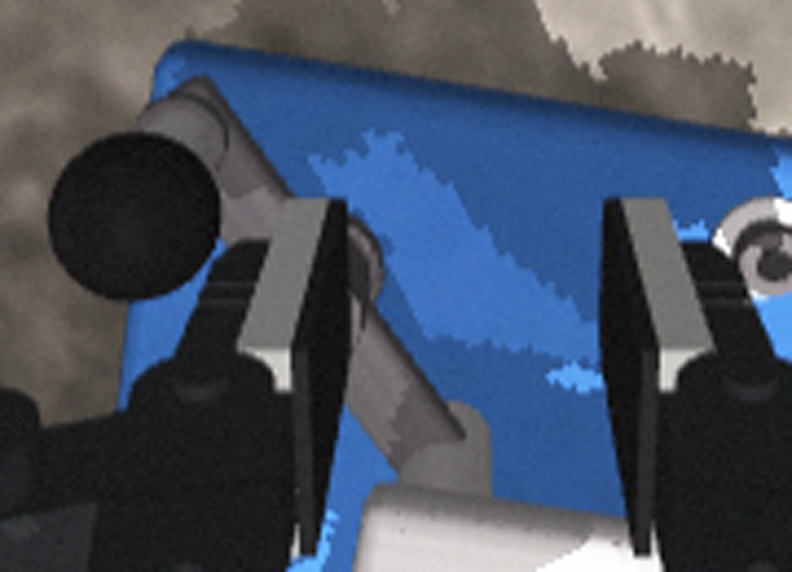

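The pads end about 15 mm behind the TCP at this opening: their edge spacing puts them nearer the camera than the ball. So the fingers passed over the ball without touching it. I'll go back over the knob and descend further, watching the force.

>>> move_arm(deltas=[[0,0,-10,0,45],[0,-11,0,0,45],[0,-11,0,0,45],[0,-11,0,0,45],[0,-11.4,0,0,45],[0,0,5,0,45],[0,0,5,0,45],[0,0,4,0,45],[0,0,4,0,45],[0,0,0,0,45]])

```text
clock: 6.6
eef_pos: [0.4286, -0.0489, 0.0508]
eef_rot: [-0.001, 0.208, 0.978, -0.0]
contact_force: [1.2, -0.1, -1.0]
width: 0.0451
grip_force: 0.0
```

>>> move_arm(deltas=[[0,0,3,0,45],[0,0,3,0,45],[0,0,3,0,45],[0,0,0,0,45]])

```text
clock: 6.93
eef_pos: [0.4286, -0.0492, 0.0422]
eef_rot: [-0.0, 0.208, 0.978, -0.0]
contact_force: [0.2, 0.9, 0.6]
width: 0.0451
grip_force: 0.0
```

Run:
```python
from h import *
s,c=wrist(); print(s["eef_pos"],s["contact_force"]); cv2.imwrite("pics/w3.png",cv2.resize(c["img"][130:350,150:400],None,fx=2.6,fy=2.6))
```

```text
[ 0.42864778 -0.04920645  0.04220671] [0.21872289 0.9021426  0.63187736]
```

View pics/w3.png

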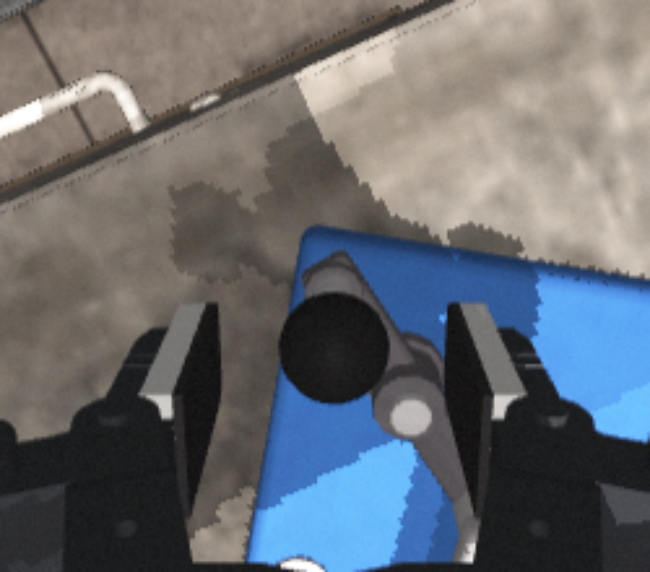

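The pad tips are at about the ball's mid-height, so I'll go 12 mm lower and then narrow the cage.

>>> move_arm(deltas=[[0,0,3,0,45],[0,0,3,0,45],[0,0,3,0,45],[0,0,3,0,45],[0,0,0,0,40],[0,0,0,0,36],[0,0,0,0,32],[0,0,0,0,30],[0,0,0,0,30]])

```text
clock: 7.73
eef_pos: [0.4289, -0.0493, 0.0308]
eef_rot: [0.0, 0.208, 0.978, -0.0]
contact_force: [0.6, -0.2, 0.3]
width: 0.0301
grip_force: 0.0
```

>>> move_arm(deltas=[[0,2,0,0,30],[0,2,0,0,30],[1.5,2.7,0,0,30],[1.5,3,0,0,30],[1,3.2,0,0,30],[0,0,0,0,30]])

```text
clock: 8.23
eef_pos: [0.4295, -0.0353, 0.0306]
eef_rot: [-0.001, 0.208, 0.978, -0.0]
contact_force: [-3.2, -1.9, -0.6]
width: 0.0299
grip_force: 1.4
```

Contact, with the lever pushing back lightly. I'll continue along the arc.

>>> move_arm(deltas=[[1,3.2,0,0,30],[0.6,3.2,0,0,30],[0.2,3.2,0,0,30],[-0.2,3.2,0,0,30],[-0.6,3.2,0,0,30],[-1,3,0,0,30],[-1.2,3,0,0,30],[-1.5,2.8,0,0,30],[0,0,0,0,30]])

```text
clock: 8.98
eef_pos: [0.4437, -0.0138, 0.0307]
eef_rot: [0.0, 0.208, 0.978, 0.0]
contact_force: [0.1, -0.5, -0.3]
width: 0.03
grip_force: 0.2
```

>>> move_arm(deltas=[[-0.7,1.3,0,0,30],[-0.7,1.3,0,0,30],[0,1,0,0,30],[0,0,0,0,30],[0,0,0,0,30]])

```text
clock: 9.4
eef_pos: [0.4453, -0.0124, 0.0307]
eef_rot: [-0.0, 0.208, 0.978, -0.001]
contact_force: [-3.5, -6.5, 0.7]
width: 0.03
grip_force: 3.7
```

>>> move_arm(deltas=[[0,1,0,0,30],[0,1,0,0,30],[0,0,0,0,30],[0,0,0,0,30]])

```text
clock: 9.73
eef_pos: [0.4454, -0.0119, 0.0307]
eef_rot: [-0.001, 0.209, 0.978, -0.002]
contact_force: [-6.1, -15.7, 1.2]
width: 0.0303
grip_force: 8.7
```

```bash
cat >> h.py <<'E'
def knob():
    s,c=wrist(); m=(c["img"].max(2)<45).astype(np.uint8)[100:300,180:380]
    cv2.imwrite("pics/_k.png",c["img"])
    k,l,st,ce=cv2.connectedComponentsWithStats(m); return s,c,[(st[i].tolist(),ce[i]+[180,100],onz(c,*(ce[i]+[180,100]),.058)) for i in range(1,k) if st[i,4]>300]
E
python3 - <<'E'
from h import *
s,c,k=knob(); print(s["eef_pos"],s["contact_force"])
for b in k: print(b,ang(b[2]))
E
```

```text
[ 0.44541555 -0.01185237  0.03065852] [ -6.05148276 -15.66021217   1.20958942]
([56, 146, 54, 54, 2008], array([262.30677291, 273.81673307]), array([ 0.44192858, -0.0177381 ,  0.058     ])) (np.float64(127.77363503944055), np.float64(34.23663011908175))
([127, 146, 13, 54, 452], array([311.32522124, 273.90044248]), array([0.45151262, 0.00367578, 0.058     ])) (np.float64(103.2195875159823), np.float64(49.79531361694348))
([0, 155, 59, 45, 963], array([215.90758048, 285.15576324]), array([ 0.43834719, -0.04088591,  0.058     ])) (np.float64(170.94240559682868), np.float64(24.862839895080306))
([139, 155, 61, 45, 974], array([339.78028747, 285.35934292]), array([0.46285579, 0.01390568, 0.058     ])) (np.float64(90.0431473833522), np.float64(58.70570068464671))
```

The lever is against its stop (17 N, knob measured at 127.8° against an expected 125°). I'll back off, rise and go over pad b with the fingers closed.

>>> move_arm(deltas=[[0,-3,0,0,30],[0,-3,0,0,32],[0,0,-15,0,32],[0,0,-25,0,32],[0,0,-25,0,32],[0,0,-25,0,20],[0,0,-20,0,10],[0,0,0,0,0]])

```text
clock: 10.45
eef_pos: [0.4455, -0.0151, 0.1439]
eef_rot: [0.003, 0.208, 0.978, 0.001]
contact_force: [-0.1, -1.3, -0.3]
width: 0.0005
grip_force: 0.0
```

>>> move_arm(deltas=[[-10,14,0,0,0],[-10,14,0,0,0],[-10,14,0,0,0],[-10,14,0,0,0],[-10,14,0,0,0],[-10,14,0,0,0],[-10,14,0,0,0],[-10,14,0,0,0],[0,13,0,0,0],[0,0,0,0,0]])

```text
clock: 11.28
eef_pos: [0.5684, 0.0692, 0.1401]
eef_rot: [-0.0, 0.207, 0.978, 0.001]
contact_force: [-0.2, 0.6, -0.7]
width: 0.0002
grip_force: 0.0
```

Run:
```python
from h import *
s,c=wrist(); print(s["eef_pos"],s["width"],s["clock"]); im=c["img"]; cv2.imwrite("pics/w4.png",im)
H,S,V=[x.astype(int) for x in cv2.split(cv2.cvtColor(im,cv2.COLOR_BGR2HSV))]
for n,m,z in(("yel",(H>18)&(H<35)&(S>120)&(V>120),.065),("red",((H<8)|(H>172))&(S>130)&(V>80),.042)):
    k,l,st,ce=cv2.connectedComponentsWithStats(m.astype(np.uint8))
    for i in range(1,k):
        if st[i,4]>40: print(n,st[i],ce[i],onz(c,*ce[i],z))
```

```text
[0.56841832 0.06920574 0.14011753] 0.00015400828337792133 11.2833
yel [273 173   7  14  74] [276.08108108 179.17567568] [0.54414956 0.0792571  0.065     ]
yel [254 197  34  32 762] [270.33989501 212.5328084 ] [0.56736007 0.0638818  0.065     ]
yel [ 463  284   97  101 2251] [526.81297201 326.05330964] [0.76161183 0.23367105 0.065     ]
yel [107 301  27  18  42] [121.85714286 306.19047619] [ 0.59377721 -0.09328744  0.065     ]
yel [ 87 302  12   7  62] [ 92.53225806 305.06451613] [ 0.58220969 -0.11653264  0.065     ]
red [268 142  25  27 378] [279.84391534 153.65343915] [0.52967771 0.08905973 0.042     ]
```

View pics/w4.png

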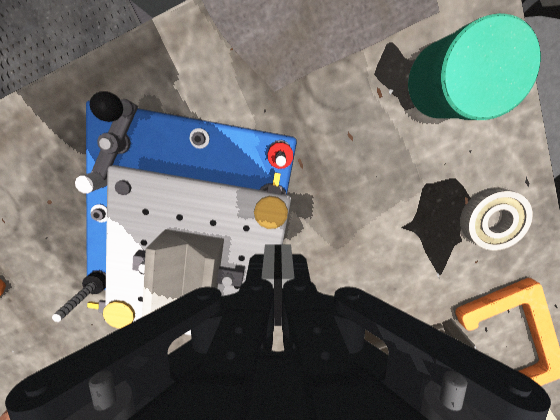

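The lever is fully aside: ball at (106,106), prop tip at (84,184) clear of the plate. Pad b is at about (0.568, 0.063) and the red collar shows at (280,154). I'll triangulate the collar's height from the saved wrist views.

Run:
```python
from h import *
s,c0=wrist(); M=np.array(c0["mount"])
q=np.array([0,.208,.978,0]);q/=np.linalg.norm(q)
def cam(p):
    T=np.eye(4);T[:3,:3]=R.from_quat(np.r_[q[1:],q[0]]).as_matrix();T[:3,3]=p
    return dict(c0,cam_to_world=T@M)
A=np.zeros((3,3));b=np.zeros(3);L=[]
for f,p in(("w1",(.43009,-.04944,.13405)),("w2",(.44688,-.00865,.05972)),("w4",(.56842,.06921,.14012)),("_k",(.44541,-.01185,.03066))):
    im=cv2.imread(f"pics/{f}.png"); H,S,V=[x.astype(int) for x in cv2.split(cv2.cvtColor(im,cv2.COLOR_BGR2HSV))]
    m=(((H<8)|(H>172))&(S>130)&(V>50)).astype(np.uint8); m[:, :230]=0
    cn=max(cv2.findContours(m,0,2)[0],key=cv2.contourArea); h=cv2.convexHull(cn); mo=cv2.moments(h); u,v=mo["m10"]/mo["m00"],mo["m01"]/mo["m00"]
    c=cam(p); o,d=ray(c,u,v); d/=np.linalg.norm(d); P=np.eye(3)-np.outer(d,d); A+=P;b+=P@o; L.append((f,c,u,v,cv2.boundingRect(h)))
X=np.linalg.solve(A,b); print("collar",X)
for f,c,u,v,bb in L:
    zs=[]
    for z in np.arange(.03,.055,.001):
        t=np.linspace(0,2*np.pi,60); pts=[(.5313+.011*np.cos(a),.0875+.011*np.sin(a),z+e) for a in t for e in(-.005,.005)]
        h=cv2.convexHull(np.float32([proj(c,np.array(p)) for p in pts])); mo=cv2.moments(h); zs.append((np.hypot(mo["m10"]/mo["m00"]-u,mo["m01"]/mo["m00"]-v),z))
    print(f,round(u,1),round(v,1),bb,np.round(proj(c,X),1),"best z at nominal rod",min(zs))
```

```text
collar [0.53047746 0.08884278 0.04314718]
w1 464.0 243.7 (450, 232, 30, 25) [464.2 243.7] best z at nominal rod (np.float64(1.5939499855819335), np.float64(0.04300000000000001))
w2 464.5 291.4 (445, 274, 41, 36) [464.6 291.4] best z at nominal rod (np.float64(2.1777581815781493), np.float64(0.04300000000000001))
w4 279.9 154.9 (268, 142, 25, 27) [280.  154.7] best z at nominal rod (np.float64(0.9984839503346223), np.float64(0.033))
_k 502.6 320.2 (478, 300, 51, 42) [501.9 320.4] best z at nominal rod (np.float64(3.0937032952555192), np.float64(0.04300000000000001))
```

The collar centre is at z ≈ 0.043, so the pointer must fall about 12 mm and the pad about 9.4 mm. Next I'll feel for the pad.

>>> move_arm(deltas=[[-2,-6,0,0,0],[0,0,15,0,0],[0,0,15,0,0],[0,0,10,0,0],[0,0,6,0,0],[0,0,3,0,0],[0,0,0,0,0],[0,0,0,0,0]])

```text
clock: 12.05
eef_pos: [0.5675, 0.06, 0.0921]
eef_rot: [0.0, 0.208, 0.978, 0.0]
contact_force: [0.4, -0.6, 0.3]
width: 0.0004
grip_force: 0.0
```

>>> move_arm(deltas=[[0,0,2,0,0],[0,0,2,0,0],[0,0,2,0,0],[0,0,2,0,0],[0,0,2,0,0],[0,0,0,0,0],[0,0,0,0,0]])

```text
clock: 12.63
eef_pos: [0.5673, 0.0601, 0.0816]
eef_rot: [-0.0, 0.208, 0.978, -0.0]
contact_force: [0.3, 0.3, 0.1]
width: -0.0001
grip_force: 0.0
```

>>> move_arm(deltas=[[1,3,2,0,0],[0,0,2,0,0],[0,0,2,0,0],[0,0,2,0,0],[0,0,2,0,0],[0,0,0,0,0],[0,0,0,0,0]])

```text
clock: 13.22
eef_pos: [0.5676, 0.0632, 0.0716]
eef_rot: [-0.0, 0.208, 0.978, -0.0]
contact_force: [0.3, -0.0, 0.4]
width: 0.0001
grip_force: 0.0
```

Run:
```python
from h import *
s,c=wrist(); print(s["eef_pos"],s["contact_force"]); cv2.imwrite("pics/w5.png",cv2.resize(c["img"][80:340,160:400],None,fx=2.3,fy=2.3))
```

```text
[0.56761696 0.06322113 0.07157559] [ 0.3125582  -0.04723426  0.43335921]
```

View pics/w5.png

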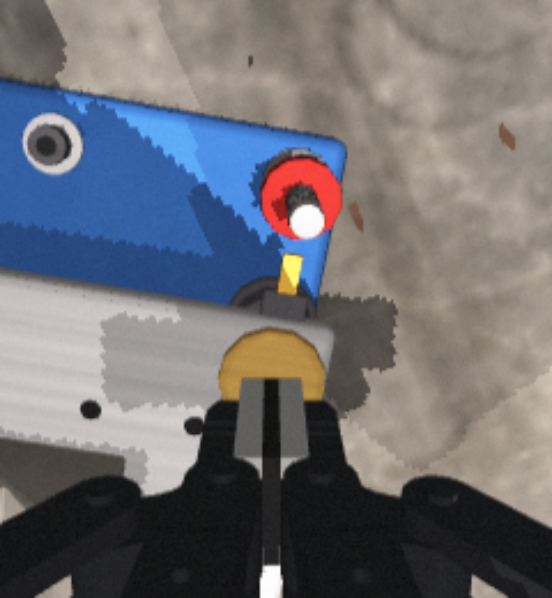

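The tips are right over the pad at (272,378), with the yellow pointer at (290,272) and the collar clear. I'll keep going down.

>>> move_arm(deltas=[[0,0,2,0,0],[0,0,2,0,0],[0,0,2,0,0],[0,0,0,0,0],[0,0,0,0,0]])

```text
clock: 13.68
eef_pos: [0.5676, 0.0633, 0.0656]
eef_rot: [-0.0, 0.208, 0.978, -0.0]
contact_force: [0.2, 0.1, 0.3]
width: -0.0001
grip_force: 0.0
```

>>> move_arm(deltas=[[0,0,1,0,0],[0,0,1,0,0],[0,0,1,0,0],[0,0,0,0,0],[0,0,0,0,0]])

```text
clock: 14.1
eef_pos: [0.5676, 0.0633, 0.0627]
eef_rot: [-0.0, 0.208, 0.978, -0.0]
contact_force: [-0.0, 0.3, 0.2]
width: 0.0002
grip_force: 0.0
```

>>> move_arm(deltas=[[0,0,1,0,0],[0,0,1,0,0],[0,0,1,0,0],[0,0,0,0,0],[0,0,0,0,0]])

```text
clock: 14.52
eef_pos: [0.5676, 0.0633, 0.0596]
eef_rot: [-0.0, 0.208, 0.978, -0.0]
contact_force: [0.8, 0.4, -0.1]
width: -0.0001
grip_force: 0.0
```

>>> move_arm(deltas=[[0,0,1,0,0],[0,0,1,0,0],[0,0,1,0,0],[0,0,0,0,0],[0,0,0,0,0]])

```text
clock: 14.93
eef_pos: [0.5676, 0.0633, 0.0566]
eef_rot: [-0.0, 0.208, 0.978, -0.0]
contact_force: [0.7, -0.3, 0.2]
width: 0.0004
grip_force: 0.0
```

>>> move_arm(deltas=[[0,0,1,0,0],[0,0,1,0,0],[0,0,1,0,0],[0,0,0,0,0],[0,0,0,0,0]])

```text
clock: 15.35
eef_pos: [0.5676, 0.0632, 0.0536]
eef_rot: [-0.0, 0.208, 0.978, -0.0]
contact_force: [0.1, 0.1, 1.1]
width: -0.0001
grip_force: 0.0
```

>>> move_arm(deltas=[[0,0,1,0,0],[0,0,1,0,0],[0,0,0,0,0],[0,0,0,0,0]])

```text
clock: 15.68
eef_pos: [0.5677, 0.0633, 0.0516]
eef_rot: [-0.0, 0.208, 0.978, -0.0]
contact_force: [0.2, -1.0, 0.4]
width: 0.0004
grip_force: 0.1
```

>>> move_arm(deltas=[[0,0,1,0,0],[0,0,1,0,0],[0,0,0,0,0],[0,0,0,0,0]])

```text
clock: 16.02
eef_pos: [0.5676, 0.0634, 0.0497]
eef_rot: [-0.0, 0.208, 0.978, -0.0]
contact_force: [-1.8, 0.9, 4.4]
width: -0.0005
grip_force: 2.0
```

Contact came at TCP z ≈ 0.051. The fingers' uphill edge bears on the tilting pad, so a TCP drop of about 8.4 mm gives about 9.2 mm at the pad. I'll go most of the way and check.

Run:
```python
from h import *
s,c=wrist(); cv2.imwrite("pics/p0.png",c["img"]); cv2.imwrite("pics/s0.png",camera("scene")["img"]); print(s["eef_pos"],s["contact_force"])
```

```text
[0.56760182 0.06336341 0.04970788] [-1.76148231  0.94233848  4.44322558]
```

>>> move_arm(deltas=[[0,0,1,0,0],[0,0,1,0,0],[0,0,1,0,0],[0,0,1,0,0],[0,0,1,0,0],[0,0,1,0,0],[0,0,0,0,0],[0,0,0,0,0]])

```text
clock: 16.78
eef_pos: [0.5673, 0.0636, 0.0436]
eef_rot: [-0.0, 0.208, 0.978, 0.0]
contact_force: [-4.3, 3.0, 6.7]
width: -0.0003
grip_force: 3.6
```

Run:
```python
from h import *
s,c=wrist(); cv2.imwrite("pics/p1.png",c["img"]); sc=camera("scene"); cv2.imwrite("pics/s1.png",sc["img"]); print(s["eef_pos"],s["contact_force"])
F=[s["contact_force"][2]]
xt=np.array([.830,-.558,0]);yt=np.array([.558,.830,0]);o=np.array([.585,-.0209,0])
for f in("p0","p1","w5"):
    if f=="w5": continue
    im=cv2.imread(f"pics/{f}.png");H,S,V=[x.astype(int) for x in cv2.split(cv2.cvtColor(im,cv2.COLOR_BGR2HSV))]
    for n,m in(("yel",(H>20)&(H<35)&(S>120)&(V>80)),("red",((H<8)|(H>172))&(S>130)&(V>50))):
        k,l,st,ce=cv2.connectedComponentsWithStats(m.astype(np.uint8))
        for i in range(1,k):
            if st[i,4]>30 and 240<ce[i][0]<320 and ce[i][1]<300: print(f,n,st[i],np.round(ce[i],1))
for z in(.055,.049,.045,.043): print("pointer tip pred",z,np.round(proj(c,o-.092*xt+.06*yt+[0,0,z]),1),np.round(proj(sc,o-.092*xt+.06*yt+[0,0,z]),1))
a=[cv2.resize(cv2.imread(f"pics/s{i}.png")[185:255,215:285],(390,390),interpolation=cv2.INTER_CUBIC) for i in(0,1)]
cv2.imwrite("pics/cmp.png",np.hstack(a))
```

```text
[0.56731344 0.06359707 0.04362423] [-4.29271762  2.9778219   6.66936973]
p0 yel [284 200   9  12  58] [288.8 204.1]
p0 red [272 152  41  41 874] [291.  168.5]
p1 yel [283 200  10  10  53] [288.2 203.3]
p1 red [272 154  42  42 943] [291.3 171. ]
pointer tip pred 0.055 [286.6 206.3] [235.6 200.6]
pointer tip pred 0.049 [286.3 203. ] [235.6 202.7]
pointer tip pred 0.045 [286.1 201. ] [235.7 204.2]
pointer tip pred 0.043 [286. 200.] [235.7 204.9]
```

View pics/cmp.png

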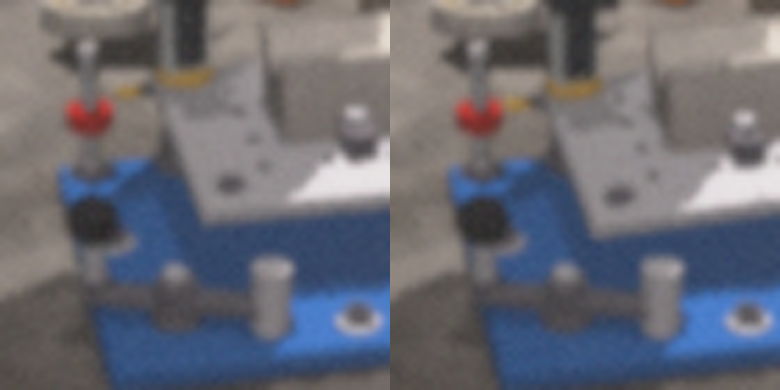

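The scene camera sees the pointer and collar side-on: pointer at (515,105) and collar at (478,117) in the right crop, so the pointer is still a little above. I'll measure that at subpixel level.

```bash
cat > m.py <<'E'
from h import *
xt=np.array([.830,-.558,0]);yt=np.array([.558,.830,0]);o=np.array([.585,-.0209,0])
def meas(im):
    f=im[190:215,222:250].astype(float); B,G,Rr=f[...,0],f[...,1],f[...,2]
    yy,xx=np.mgrid[190:215,222:250]
    wr=np.clip(Rr-G-60,0,None)*(G<90)
    wy=np.clip((Rr+G)/2-B-35,0,None)*(G>.6*Rr)*(xx<243)*(xx>233)
    return [np.round([(w*xx).sum()/w.sum(),(w*yy).sum()/w.sum(),w.sum()],2) for w in(wr,wy)]
E
python3 - <<'E'
from m import *
import pickle
c=pickle.load(open("scene.pkl","rb"))
for f in("scene0","s0","s1"): print(f,meas(cv2.imread(f"pics/{f}.png")))
P=lambda a,b,z:np.round(proj(c,o+a*xt+b*yt+[0,0,z]),2)
print("collar",P(-.105,.06,.043),P(-.105,.06,.045))
for z in(.055,.053,.047,.045,.043): print("ptr",z,P(-.088,.06,z))
E
```

```text
scene0 [array([230.58, 204.9 , 781.  ]), array([237.5 , 200.24, 281.5 ])]
s0 [array([230.27, 204.93, 636.  ]), array([237.43, 201.13,  83.5 ])]
s1 [array([230.29, 204.94, 628.  ]), array([236.77, 203.32, 147.  ])]
collar [230.7  205.25] [230.67 204.54]
ptr 0.055 [237.11 200.5 ]
ptr 0.053 [237.13 201.21]
ptr 0.047 [237.19 203.33]
ptr 0.045 [237.21 204.03]
ptr 0.043 [237.23 204.73]
```

The collar is at about 0.0432 and the pointer at about 0.0455, so about 1.3 mm more of press. Then I'll hold.

>>> move_arm(deltas=[[0,0,0.7,0,0],[0,0,0.6,0,0],[0,0,0,0,0],[0,0,0,0,0]])

```text
clock: 17.22
eef_pos: [0.5673, 0.0636, 0.0424]
eef_rot: [-0.0, 0.208, 0.978, 0.0]
contact_force: [-5.5, 3.0, 6.2]
width: 0.0003
grip_force: 3.9
```

Run:
```python
from m import *
for i in range(3):
    s=observe(); print(np.round(s["eef_pos"],4),np.round(s["contact_force"],1),meas(camera("scene")["img"]))
```

```text
[0.5673 0.0636 0.0424] [-5.5  3.   6.2] [array([230.35, 204.94, 652.  ]), array([236.9 , 203.87, 192.5 ])]
[0.5673 0.0636 0.0424] [-4.6  3.1  7.2] [array([230.31, 204.94, 645.  ]), array([236.88, 203.86, 175.  ])]
[0.5673 0.0636 0.0424] [-5.2  2.4  7.3] [array([230.25, 204.86, 659.  ]), array([236.86, 203.85, 173.  ])]
```

>>> move_arm(deltas=[[0,0,0.6,0,0],[0,0,0,0,0],[0,0,0,0,0],[0,0,0,0,0],[0,0,0,0,0],[0,0,0,0,0],[0,0,0,0,0],[0,0,0,0,0]])

```text
clock: 18.03
eef_pos: [0.5673, 0.0636, 0.0418]
eef_rot: [-0.0, 0.208, 0.978, 0.0]
contact_force: [-4.5, 2.9, 6.8]
width: -0.0003
grip_force: 4.1
```

Run:
```python
from m import *
for i in range(2):
    s=observe(); print(np.round(s["eef_pos"],4),np.round(s["contact_force"],1),meas(camera("scene")["img"]))
```

```text
[0.5673 0.0636 0.0418] [-4.5  2.9  6.8] [array([230.27, 204.9 , 658.  ]), array([236.93, 204.06, 175.5 ])]
[0.5673 0.0636 0.0418] [-5.7  2.9  7.1] [array([230.28, 204.93, 640.  ]), array([236.96, 204.08, 172.5 ])]
```

>>> move_arm(deltas=[[0,0,0,0,0],[0,0,0,0,0],[0,0,0,0,0],[0,0,0,0,0],[0,0,0,0,0],[0,0,0,0,0]])

```text
clock: 18.63
eef_pos: [0.5673, 0.0637, 0.0418]
eef_rot: [-0.0, 0.208, 0.978, 0.0]
contact_force: [-4.6, 2.3, 7.1]
width: -0.0001
grip_force: 4.1
```

>>> move_arm(deltas=[[0,0,-2,0,0],[0,0,-2,0,0],[0,0,-3,0,0],[0,0,-3,0,0],[0,0,-10,0,0],[0,0,-20,0,0],[0,0,-25,0,0],[0,0,-25,0,0],[0,0,0,0,0]])

```text
clock: 19.38
eef_pos: [0.5695, 0.0632, 0.1364]
eef_rot: [0.003, 0.208, 0.978, 0.001]
contact_force: [0.5, -0.2, 0.5]
width: 0.0
grip_force: 0.0
```

Held level for over a second (pointer within about 1 mm of the collar centre), then released. I'll check the return and go back to the knob.

>>> move_arm(deltas=[[10,-14,0,0,45],[10,-14,0,0,45],[10,-14,0,0,45],[10,-14,0,0,45],[10,-14,0,0,45],[10,-14,0,0,45],[10,-14,0,0,45],[10,-14,0,0,45],[1.3,-12.5,0,0,45],[0,0,0,0,45]])

```text
clock: 20.22
eef_pos: [0.4417, -0.0193, 0.1322]
eef_rot: [-0.0, 0.209, 0.978, -0.001]
contact_force: [-1.1, -0.1, 0.2]
width: 0.0449
grip_force: 0.0
```

>>> move_arm(deltas=[[0,0,0,0,45],[0,0,0,0,45]])

```text
clock: 20.38
eef_pos: [0.4434, -0.017, 0.1319]
eef_rot: [0.0, 0.208, 0.978, 0.0]
contact_force: [-0.3, 0.6, -0.1]
width: 0.0451
grip_force: 0.0
```

Run:
```python
from m import *
print(meas(camera("scene")["img"]))
s,c,k=knob(); print(s["eef_pos"],s["contact_force"])
for b in k:
    if b[0][4]<2500: print(b,ang(b[2]))
```

```text
[array([230.57, 204.93, 881.  ]), array([237.5 , 200.24, 321.  ])]
[ 0.44335599 -0.01685996  0.13185832] [-0.26173953 -0.00528082 -0.14123869]
([85, 97, 27, 27, 563], array([277.8312611 , 210.00888099]), array([ 0.4424657 , -0.01571165,  0.058     ])) (np.float64(125.08768569452805), np.float64(35.54845755213767))
([0, 147, 55, 53, 1517], array([211.46407383, 280.90177983]), array([ 0.47785956, -0.09416334,  0.058     ])) (np.float64(286.8594331524095), np.float64(51.58030173032944))
([141, 147, 59, 53, 1477], array([343.55247123, 281.30264049]), array([0.52458047, 0.01006448, 0.058     ])) (np.float64(41.652939499023006), np.float64(82.55054411092432))
```

The pointer is back at its rest reading (200.24, the same as at the start), and the knob is centred in the cage. Next I'll descend 101 mm and close to 30.

>>> move_arm(deltas=[[0,0,20,0,45],[0,0,20,0,45],[0,0,20,0,45],[0,0,15,0,45],[0,0,10,0,45],[0,0,8,0,45],[0,0,5,0,45],[0,0,3,0,40],[0,0,0,0,34],[0,0,0,0,30]])

```text
clock: 21.32
eef_pos: [0.443, -0.0174, 0.0311]
eef_rot: [0.0, 0.208, 0.978, -0.0]
contact_force: [-0.7, -0.1, 0.1]
width: 0.0301
grip_force: 0.0
```

>>> move_arm(deltas=[[0,-2,0,0,30],[0,-2,0,0,30],[1.5,-3,0,0,30],[1.3,-3,0,0,30],[1,-3.2,0,0,30],[0.7,-3.2,0,0,30],[0.3,-3.2,0,0,30],[0,-3.2,0,0,30],[-0.4,-3.2,0,0,30],[0,0,0,0,30]])

```text
clock: 22.15
eef_pos: [0.428, -0.0401, 0.0309]
eef_rot: [0.0, 0.208, 0.978, -0.0]
contact_force: [-0.3, 0.4, -0.2]
width: 0.0301
grip_force: 0.2
```

>>> move_arm(deltas=[[-0.8,-3.2,0,0,30],[-1,-3,0,0,30],[-1.4,-3,0,0,30],[-1.5,-2.8,0,0,30],[-0.8,-1.5,0,0,30],[0,0,0,0,30],[0,0,0,0,30]])

```text
clock: 22.73
eef_pos: [0.4278, -0.0543, 0.0308]
eef_rot: [0.0, 0.208, 0.978, -0.0]
contact_force: [-0.7, 1.1, 0.3]
width: 0.03
grip_force: 0.0
```

>>> move_arm(deltas=[[0,-1,0,0,30],[0,-1,0,0,30],[0,-1,0,0,30],[0,0,0,0,30],[0,0,0,0,30]])

```text
clock: 23.15
eef_pos: [0.4275, -0.0553, 0.0308]
eef_rot: [0.001, 0.207, 0.978, 0.001]
contact_force: [4.0, 12.9, -0.4]
width: 0.0303
grip_force: 6.4
```

Run:
```python
from m import *
s,c,k=knob(); print(s["eef_pos"],s["contact_force"])
for b in k:
    if b[0][4]<2500: print(b,ang(b[2]))
```

```text
[ 0.4274931  -0.05530588  0.03084753] [ 3.9872655  12.8793789  -0.42378095]
([56, 145, 14, 55, 468], array([243.82264957, 274.16666667]), array([ 0.42055763, -0.06954545,  0.058     ])) (np.float64(210.30258800670586), np.float64(49.042974683896276))
([85, 146, 55, 54, 2020], array([292.42574257, 273.79306931]), array([ 0.42982588, -0.04816523,  0.058     ])) (np.float64(185.80974009879864), np.float64(33.24488506069097))
([0, 155, 59, 45, 972], array([215.80864198, 285.02366255]), array([ 0.42036276, -0.08451437,  0.058     ])) (np.float64(223.03437880574867), np.float64(58.19491328754966))
([139, 155, 61, 45, 960], array([339.70208333, 285.45729167]), array([ 0.4449762 , -0.02965353,  0.058     ])) (np.float64(139.8005848559118), np.float64(23.466536764072114))
```

>>> move_arm(deltas=[[0,-1,0,0,30],[0,0,0,0,30],[0,3,0,0,30],[0,3,0,0,36],[0,0,-5,0,40],[0,0,-20,0,45],[0,0,-25,0,45],[0,0,-25,0,45],[0,0,-25,0,45],[0,0,0,0,45]])

```text
clock: 24.03
eef_pos: [0.4294, -0.0527, 0.1346]
eef_rot: [0.002, 0.208, 0.978, 0.0]
contact_force: [0.6, 0.0, -0.2]
width: 0.0446
grip_force: 0.0
```

>>> move_arm(deltas=[[20,0,-10,0,45],[0,0,-10,0,45],[0,0,0,0,45],[0,0,0,0,45]])

```text
clock: 24.37
eef_pos: [0.4106, -0.0443, 0.151]
eef_rot: [0.001, 0.208, 0.978, -0.0]
contact_force: [-0.1, 1.0, -0.0]
width: 0.045
grip_force: 0.0
```

Run:
```python
from m import *
import pickle
s,c,k=knob(); print(s["eef_pos"],s["contact_force"],s["clock"])
for b in k:
    if b[0][4]<2500: print(b,ang(b[2]))
im=camera("scene")["img"]; print(meas(im))
a=[cv2.resize(x[180:260,215:325],(390,284),interpolation=cv2.INTER_CUBIC) for x in(cv2.imread("pics/scene0.png"),im)]
cv2.imwrite("pics/end.png",np.vstack([np.hstack(a),cv2.resize(c["img"][80:330],(780,312))]))
```

```text
[ 0.41057332 -0.04428386  0.15099534] [-0.14235643  1.03853623 -0.03346108] 24.3667
([88, 114, 24, 24, 447], array([279.5033557 , 225.01789709]), array([ 0.42848808, -0.04987734,  0.058     ])) (np.float64(188.393212957021), np.float64(34.7844719208469))
([0, 147, 55, 53, 1485], array([211.63771044, 280.99326599]), array([ 0.45364218, -0.13055555,  0.058     ])) (np.float64(263.8384466357027), np.float64(86.25382046784415))
([141, 147, 59, 53, 1447], array([343.2536282 , 281.22805805]), array([ 0.5040225 , -0.01796296,  0.058     ])) (np.float64(33.12895277658881), np.float64(49.10484976745379))
[array([230.46, 205.02, 855.  ]), array([237.48, 200.25, 316.5 ])]
```

View pics/end.png

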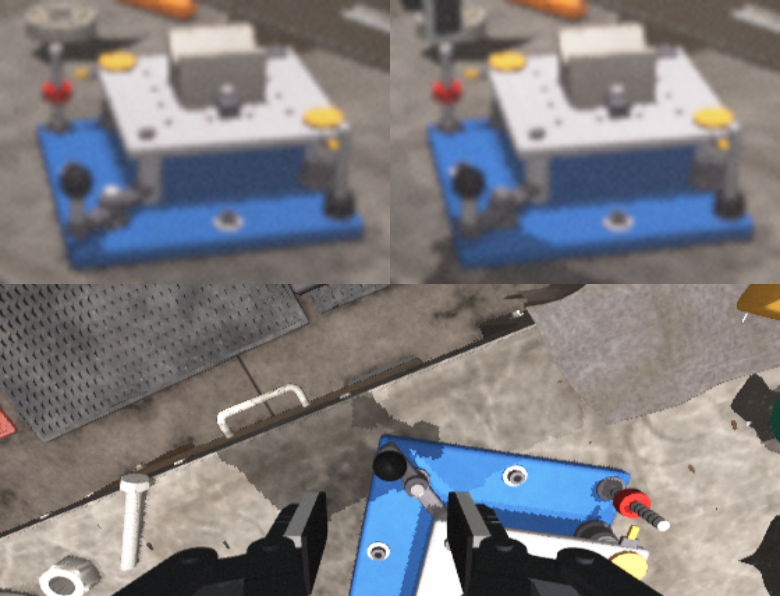

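The final view matches the first one: the knob at (466,180) in the right panel corresponds to (76,180) in the left, the prop is under its corner, and the plate is level. The robot is clear, so I'm handing in.

```bash
python3 -c "
from station import *
print(hand_in())"
```

```text
the job is handed in; nothing more can be done
None
```

The job is handed in, with no verdict returned: lever pushed to its aside stop, pad b pressed until its pointer was within about 1 mm of the red collar's centre by camera, held over a second and sprung back to rest, then lever pushed back to its stop with the prop under its corner; pad a was not pressed and no loose item was touched, at about 24 s of the 64 s allowed.

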